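# Goldfish into the fishing bucket

## Task

Get the fishing game ready: lift the loose lid off the tin bucket and lay it flat on the middle of the cork mat, then slide the wooden goldfish straight up out of its slot in the rack and lower it gently into the bucket, without dropping it in. Leave the bucket standing where it is with the fish settled inside, keep the other two cut-outs in their slots, and don't push the other toys about.

Things in the scene. Friction and masses are not known exactly. Their poses are not given: they have to be found in the camera images.
- rack: Birch slotted rack fixed to the table, 190 x 120 x 45 mm (x, y, z), yaw varies. Origin: centre of its underside. Three slots, open at the top, run along its y at x = -70, 0 and +70 mm; each is 13 mm wide, 76 mm long, 30 mm deep (slot floor 15 mm above the table). One cut-out stands in each slot, in any order.
- goldfish: Plain birch cut-out 10 mm thick, on edge in a rack slot; origin: middle of its underside, x across the thickness, y along the length, z up; straight foot 70 mm long, height 100 mm, length 125 mm: nose with steel eye disc to y = +58, forked tail to y = -67 mm. Flat back fin 40 mm long about y = 0, top at z = 100 mm: pinch it across x from above (next cut-out 60 mm away). About 50 g.
- fish_mid (a point): Point in the middle of the goldfish, 50 mm above the underside of its foot (y = 0).
- boat_piece: Steamer shape, stays in the rack. Plain birch cut-out 10 mm thick, on edge in a rack slot; origin: middle of its underside, x across the thickness, y along the length, z up; straight foot 70 mm long, hull 145 mm long, funnel top at z = 102 mm.
- round_piece: Round shape 88 mm across, stays in the rack. Plain birch cut-out 10 mm thick, on edge in a rack slot; origin: middle of its underside, x across the thickness, y along the length, z up; straight foot 70 mm long, top at z = 102 mm.
- bucket: Loose round tin bucket, 400 g nominal, 100 mm high, outer radius 68 mm at the foot and 80 mm at the rim, walls 4 mm, inner floor 5 mm above its underside. A wire bail rests folded down outside the +x side (out to 96 mm). Origin: centre of its underside, z up.
- lid: Loose flat tin lid, 140 g nominal, on the bucket at the start. Origin: centre of its underside. From there up: locating boss radius 70 mm and 6 mm deep (hangs loosely inside the bucket's rim), disc radius 85 mm to z = 9 mm, upright birch knob 30 mm in diameter on the axis from z = 9 to 44 mm.
- mat: Round cork mat fixed to the table, radius 105 mm, 5 mm thick. Origin: centre of its underside.
- rowboat: Blue toy rowboat 125 x 58 x 30 mm, a bystander. Origin: centre of its underside.
- cup: White cup of crayons, radius 34 mm, 115 mm high with the crayons, a bystander. Origin: centre of its underside.
- disc_a: Flat birch disc lying on the table, 70 mm across, 12 mm thick, a bystander. Origin: centre of its underside.
- disc_b: Flat birch disc lying on the table, 70 mm across, 12 mm thick, a bystander. Origin: centre of its underside.
- disc_c: Flat birch disc lying on the table, 70 mm across, 12 mm thick, a bystander. Origin: centre of its underside.
Mind the look-alikes: they are no part of the job. What is shaped like the rack but blue is not meant.

How it is judged (in metres and radians):
On the way, in this order (a step that is already met when the one before it is completed fails the run):
1. the lid lies flat on the cork mat and is let go (horizontal distance between lid and mat below 0.045 m and z of lid in the frame of mat below 0.012 m and angle between lid's own z axis and vertical below 0.12 rad and contact force between the fingers and lid below 0.1 N), for 0.2 s.
2. the goldfish is held clear above the rack, its foot at least 50 mm above the table (height (world z) of goldfish above 0.05 m and contact force between the fingers and goldfish above 0.3 N and not (contact force between goldfish and rack above 0.1 N)), for 0.1 s.
At the end, for the whole second after the job is handed in: Lid flat on the cork mat (centres within 45 mm); goldfish inside the bucket (middle within 65 mm of its axis, under 85 mm above its underside); bucket upright, within 40 mm of its start; other two cut-outs in their slots (moved under 20 mm); fish and lid at rest (horizontal distance between lid and mat below 0.045 m and z of lid in the frame of mat below 0.012 m and angle between lid's own z axis and vertical below 0.12 rad and horizontal distance between fish_mid and bucket below 0.065 m and z of fish_mid in the frame of bucket below 0.085 m and angle between bucket's own z axis and vertical below 0.08 rad and distance of bucket from where it was at the start of the episode below 0.04 m and linear speed of each of goldfish, lid below 0.02 m/s and distance of each of boat_piece, round_piece from where it was at the start of the episode below 0.02 m); the robot touches nothing.
It fails at once if the goldfish is dropped (falls free of the fingers faster than 0.8 m/s, a fall of over 30 mm) (linear speed of goldfish above 0.8 m/s and contact force between the fingers and goldfish below 0.05 N).
It fails at once if the bucket is tipped by more than 20 degrees (angle between bucket's own z axis and vertical above 0.35 rad).
It fails at once if another cut-out is pulled from its slot (moved over 30 mm) (distance of any of boat_piece, round_piece from where it was at the start of the episode above 0.03 m).
It fails at once if a bystander toy is pushed more than 40 mm (distance of any of rowboat, cup, disc_a, disc_b, disc_c from where it was at the start of the episode above 0.04 m).
It also fails if it takes over 67 s, if anything falls off the work surface, if the arm or the gripper's body presses on something with over 40 N, if the wrist force passes 120 N, or if a joint passes its speed limit or range.

## Robot

A 6-joint arm with a two-finger parallel gripper is mounted at the origin on the work surface. World frame = base frame: x ahead of the robot, y to its left, z up, the work surface at z = 0. Lengths are in mm, angles in rad, forces in N, time in s.
With the tool pointing down it reaches from about 300 to 775 mm from the base axis. Payload 14.6 kg.
Tool frame: the origin (TCP) lies midway between the tips of the shut fingers; the grasp point (between the pads) lies 19 mm behind it (manip.hold_point_z is the distance from the TCP to the grasp point, in mm); z points along the fingers, y is the direction in which the jaws open and shut (so a half turn about z gives the same grasp; the last joint's range is limited). The gripper opens to 94 mm and grips with 3 to 60 N. Pads are 16 mm wide; open, the fingers measure 119 mm over their backs; the gripper's body (75 mm by 177 mm) begins 78 mm behind the grasp point.
Start: joints at [-0.067, 0.3, 1.521, -0, 1.321, -0.067], TCP at [549.99, -0.002, 205.446] pointing down, gripper open.
Joint ranges: [-3.03, 3.03], [-0.79, 2.21], [0.23, 2.52], [-1.04, 4.18], [0, 3.07], [-2.55, 2.55]. Speed limits (rad/s): [2.22, 2.22, 2.57, 3.14, 3.14, 3.14].

## Interface

Orientations are given as [roll, pitch, yaw] about the fixed x, y, z axes, in that order (R = Rz(yaw) Ry(pitch) Rx(roll)).
In Python, from cell import manip gives the robot as it stands.
- The arm moves only by the shell command python3 -m crank 'ROWS' [OPENING] [FORCE]. ROWS is JSON, a list of rows, each an object with "offset": the shift along the world's x, y, z in m, a list of three; "spin": the turn about the world's z in degrees. In form: [{"offset": [dx, dy, dz], "spin": spin}, ...]. A call has exactly 8 rows; each row is the pose to reach, as a shift and turn from the pose measured when the call began; what a row does not reach only later rows make up. A row lasts 1/12 s, in which the tool goes at most 41.7 mm and 7.16 degrees, less where a joint would pass 70% of its speed; a pose out of reach is approached as far as the arm can. A call with a gripper value outside its range is refused whole. OPENING is the opening, from 0 (shut) to 1 (fully open), set as the call begins (- or left out, the last holds). The fingers move at their own pace and stop on an object; FORCE is the grip in N (left out, the last holds). Time passes only in rows, so rows that repeat a pose let the fingers close, or fill a call up. It gives the time, the measured TCP pose, the force and the opening at its end, in the units of the state.
- manip.read_state(): the state, without advancing time (a new reading comes with each control period).
- manip.camera(name): name is "scene" or "side" or "wrist"; returns a dict with "pixels" (480x640x3 uint8, red, green, blue), "fx", "fy", "cx", "cy" (pixels), "extrinsics" (4x4, takes a point from world to camera coordinates); the wrist camera has in their place "hand_eye" (4x4, takes a point from camera to tool coordinates, whose origin is the TCP and whose axes are the flange's). Camera axes: x right, y down, z forward; pixel columns grow to the right and rows downward; lengths in mm; the calibration is good to about 2 mm. A picture is of the moment at which its call begins: read the wrist's pose just before it. There is no depth.
- manip.sign_off(): hands the job in, once; it reports no verdict.
Trained networks look in a picture, given as the dict that the camera call returned (one of the last four; its "shot" number tells which), for a name from the list of things; names that differ only in an ending like _2 or _b are one class to them, and where a whole thing is asked for, a point or a joint stands for the part that bears it (a point fixed in the world has none). Each returns a list of dicts, best first, with "conf" (0 to 1); they miss things now and then, are a little off and sometimes report something else, mostly with a low value. They report only what shows in the picture. A call takes as long as a camera call. They do not tell look-alikes from the thing itself.
- manip.search_frame(picture, name): "location" ([x, y, z] in mm, in world coordinates, good to about 4 mm: the middle of the surface that is visible of it).
- manip.masks_of(picture, name): "mask" (480x640 bool, what is visible of it).
The state is a dict: "clock": time; "joints": joint angles; "qd": joint speeds; "effort": joint torques, N m; "eef_pos": TCP position; "eef_rot": TCP orientation; "wrist_force": force on the tool from outside, world axes, zero at the start; "moment": the same for the moment, N m; "finger_gap": finger opening in mm.
Only numpy, scipy, OpenCV 4.12 (cv2) and the standard library are available. Lean on these libraries where they do the work, as an engineer would, in place of code of your own. Each camera call takes 0.05 s, during which the arm holds its last target. There are 200 camera calls.

## Working session

There is one attempt and no reset: what is moved stays moved. The work goes in short steps, Python scripts to look and compute and a shell command to move; the robot and the scene stay as the last step left them, time stands still between calls to the robot, and variables do not carry over. Pictures are saved under pics/ and viewed, about 8 in all and at most 12, crops included, and the job is handed in when it is done.

```bash
mkdir -p pics; cat > h.py <<'E'
import numpy as np, cv2
from cell import manip
def snap(n,f=None):
    p=manip.camera(n)
    if f: cv2.imwrite('pics/'+f,cv2.cvtColor(p['pixels'],cv2.COLOR_RGB2BGR))
    return p
def proj(p,P):
    E=np.array(p['extrinsics']);q=(E[:3,:3]@np.atleast_2d(P).T).T+E[:3,3]
    return np.c_[p['fx']*q[:,0]/q[:,2]+p['cx'],p['fy']*q[:,1]/q[:,2]+p['cy']]
def ray(p,uv,z):
    E=np.array(p['extrinsics']);R=E[:3,:3];c=-R.T@E[:3,3]
    uv=np.atleast_2d(uv).astype(float)
    d=np.c_[(uv[:,0]-p['cx'])/p['fx'],(uv[:,1]-p['cy'])/p['fy'],np.ones(len(uv))]@R
    return c+d*((z-c[2])/d[:,2])[:,None]
E
python3 - <<'E'
from h import *
s=manip.read_state();print(s)
a=snap('scene','a.png');b=snap('side','b.png')
for p,nm in((a,'scene'),(b,'side')):
    E=np.array(p['extrinsics']);print(nm,-E[:3,:3].T@E[:3,3])
    for n in ['rack','goldfish','boat_piece','round_piece','bucket','lid','mat','rowboat','cup','disc_a']:
        print(n,[(np.round(d['location']).tolist(),round(d['conf'],2),np.round(proj(p,d['location'])[0]).tolist()) for d in manip.search_frame(p,n)[:4]])
E
```

```text
{'clock': 0.0, 'joints': array([-6.65722347e-02,  3.00451940e-01,  1.52159437e+00, -4.58279626e-06,
        1.32067736e+00, -6.65877614e-02]), 'qd': array([-1.67940585e-03, -5.98289723e-04,  2.33204942e-04, -2.87037814e-03,
       -8.59000633e-05,  6.66516771e-04]), 'effort': array([-1.53750298e-03, -5.31805658e+01, -3.52735734e+01,  7.07558286e-02,
        2.43994006e-02, -4.79655944e-05]), 'eef_pos': array([5.49737583e+02, 2.86286945e-02, 2.04891214e+02]), 'eef_rot': array([-3.14046385e+00, -7.08272923e-05,  1.57081295e+00]), 'wrist_force': array([-0.06551025, -0.09059922, -0.82768056]), 'moment': array([-0.04091141, -0.0292936 , -0.0121709 ]), 'finger_gap': 93.68779283217863}
scene [1548.77815709   20.00839421  964.18450045]
rack [([634.0, -303.0, 44.0], 0.91, [191.0, 274.0]), ([297.0, -373.0, 39.0], 0.73, [192.0, 193.0]), ([725.0, 192.0, 59.0], 0.53, [400.0, 306.0])]
goldfish [([554.0, -336.0, 86.0], 0.82, [183.0, 239.0]), ([727.0, 191.0, 58.0], 0.7, [400.0, 307.0]), ([365.0, 144.0, 9.0], 0.62, [371.0, 222.0]), ([555.0, 331.0, -1.0], 0.54, [447.0, 274.0])]
boat_piece [([625.0, -3
[... 1086 characters left out ...]
0], 0.59, [313.0, 257.0])]
lid [([551.0, 6.0, 100.0], 0.97, [314.0, 229.0])]
mat [([528.0, 317.0, 8.0], 0.72, [269.0, 204.0]), ([551.0, 10.0, 101.0], 0.57, [313.0, 228.0]), ([708.0, -182.0, 9.0], 0.57, [393.0, 280.0])]
rowboat [([804.0, -6.0, 18.0], 0.72, [390.0, 234.0]), ([483.0, -363.0, 84.0], 0.68, [353.0, 329.0]), ([530.0, 319.0, 6.0], 0.58, [270.0, 204.0]), ([707.0, -178.0, 8.0], 0.52, [392.0, 279.0])]
cup [([705.0, 166.0, 60.0], 0.7, [337.0, 202.0]), ([550.0, -342.0, 81.0], 0.56, [374.0, 316.0])]
disc_a [([367.0, -158.0, 14.0], 0.82, [273.0, 308.0]), ([706.0, -185.0, 9.0], 0.8, [393.0, 281.0]), ([349.0, 132.0, 12.0], 0.75, [234.0, 246.0]), ([616.0, -318.0, 79.0], 0.56, [393.0, 302.0])]
```

View pics/a.png

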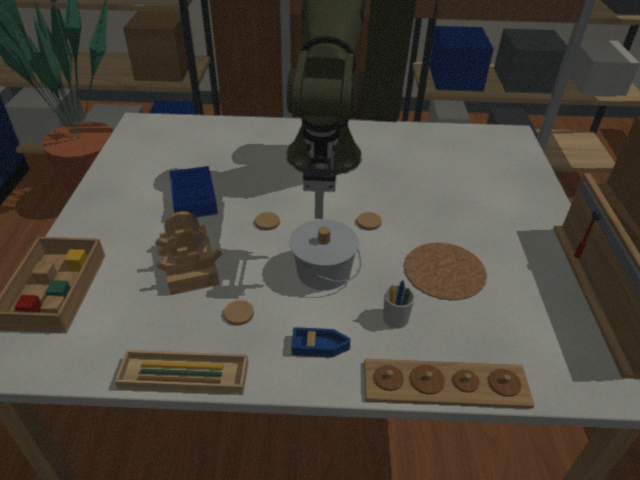

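View pics/b.png

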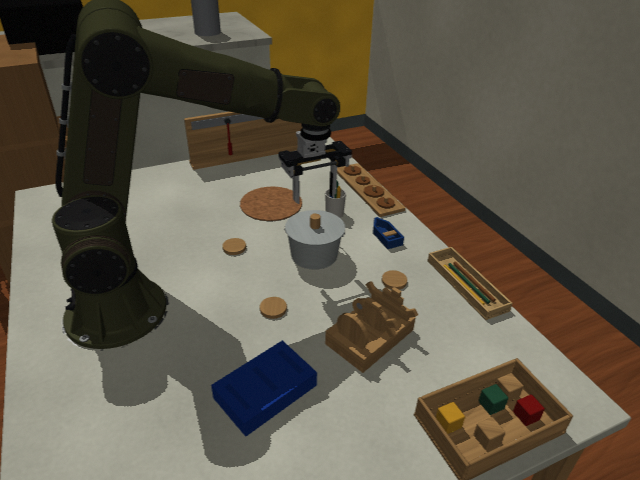

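Candidates: for the rack, birch (190,265) against the blue look-alike (193,193), so birch. Only one bucket (324,260) and one mat (446,272) show. In the birch rack the round piece is at (180,222), the fish at (183,239) and the boat at (188,262), so the fish is in the middle slot. Next I measure the lid and mat, and crop the rack.

```bash
python3 - <<'E'
from h import *
a=snap('scene');b=snap('side')
for p,nm in((a,'scene'),(b,'side')):
    for n,z in(('mat',5),('lid',103),('bucket',50)):
        for d in manip.masks_of(p,n)[:2]:
            c=max(cv2.findContours(d['mask'].astype(np.uint8),0,1)[0],key=cv2.contourArea)[:,0]
            P=ray(p,c,z)[:,:2].astype(np.float32)
            h=cv2.convexHull(P); print(nm,n,round(d['conf'],2),c.min(0),c.max(0),cv2.minEnclosingCircle(h), np.round((P.min(0)+P.max(0))/2))
    # grey disc
im=a['pixels'][195:285,155:225][:,:,::-1]
im2=b['pixels'][275:375,320:425][:,:,::-1]
cv2.imwrite('pics/c.png',np.hstack([cv2.resize(im,(400,480),interpolation=2),cv2.resize(im2,(400,480),interpolation=2)]))
E
```

```text
scene mat 0.66 [405 243] [486 299] ((543.2330932617188, 328.89556884765625), 108.31681060791016) [544. 328.]
scene lid 0.8 [289 220] [358 265] ((563.26806640625, 14.701642990112305), 86.88822937011719) [563.  13.]
scene bucket 0.62 [296 257] [354 290] ((596.5588989257812, 21.213638305664062), 79.80937957763672) [617.  19.]
scene bucket 0.27 [404 243] [487 300] ((590.3150634765625, 312.7700500488281), 102.54517364501953) [592. 313.]
side mat 0.77 [240 187] [301 220] ((536.3397216796875, 326.687255859375), 108.09085083007812) [533. 327.]
side lid 0.85 [285 210] [344 244] ((556.9529418945312, 13.997025489807129), 85.8892593383789) [556.  14.]
side bucket 0.61 [288 238] [340 269] ((543.2210083007812, -17.470674514770508), 91.17557525634766) [552. -23.]
```

View pics/c.png

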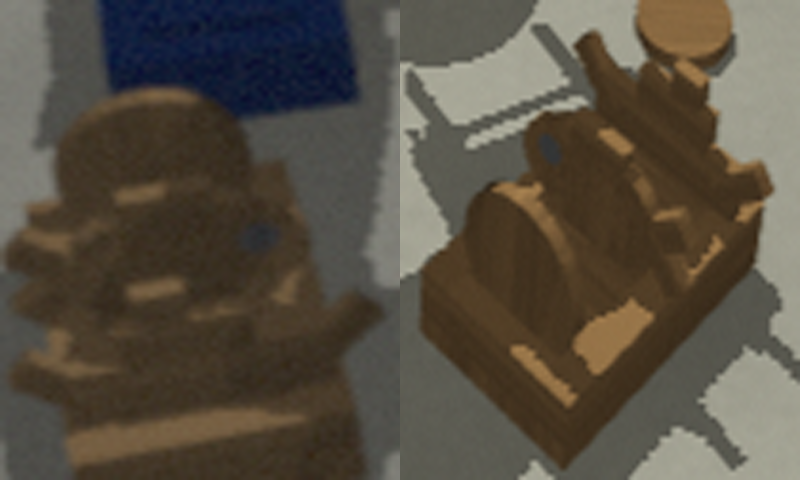

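The crop shows the birch rack. The fish is in the middle slot (steel eye at crop (260,237), facing +y), its fin top is at (140,193) in the left crop, with the round piece behind and the boat in front. Now I go for the knob.

```bash
python3 -m crank '[{"offset":[0.005,0.007,-0.02],"spin":0},{"offset":[0.01,0.014,-0.04],"spin":0},{"offset":[0.01,0.014,-0.06],"spin":0},{"offset":[0.01,0.014,-0.08],"spin":0},{"offset":[0.01,0.014,-0.09],"spin":0},{"offset":[0.01,0.014,-0.094],"spin":0},{"offset":[0.01,0.014,-0.094],"spin":0},{"offset":[0.01,0.014,-0.094],"spin":0}]' 1 20
python3 - <<'E'
from h import *
s=manip.read_state();print(s['eef_pos'],s['wrist_force'])
p=snap('wrist','d.png');print(p['hand_eye'],p['fx'],p['cx'])
E
```

```text
clock: 2.17
eef_pos: [560.4, 13.9, 112.4]
eef_rot: [3.14, 0.0, 1.571]
wrist_force: [0.5, -0.4, 0.2]
finger_gap: 93.9
[560.42498429  13.92276641 112.38064571] [ 0.51384173 -0.37171606  0.21178585]
[[ 2.64409774e-04 -9.57462290e-01 -2.88558302e-01  8.37247883e+01]
 [ 9.99999790e-01  8.25174479e-05  6.42512701e-04 -5.35390960e-01]
 [-5.91370587e-04 -2.88558411e-01  9.57462111e-01 -1.79148366e+02]
 [ 0.00000000e+00  0.00000000e+00  0.00000000e+00  1.00000000e+00]] 335.604834994976 327.59458394045464
```

View pics/d.png

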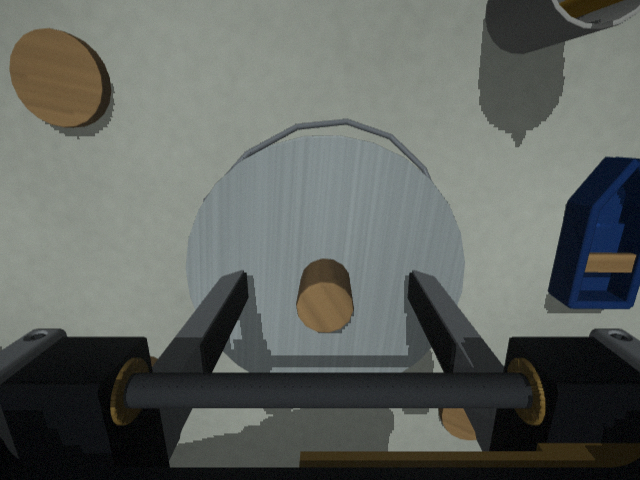

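The knob top is at (326,305), centred between the fingers in x and about 3 mm to +y. I shift, grip and lift.

```bash
python3 -m crank '[{"offset":[0,0.002,-0.002],"spin":0},{"offset":[0,0.003,-0.003],"spin":0},{"offset":[0,0.003,-0.003],"spin":0},{"offset":[0,0.003,-0.003],"spin":0},{"offset":[0,0.003,-0.003],"spin":0},{"offset":[0,0.003,-0.003],"spin":0},{"offset":[0,0.003,-0.003],"spin":0},{"offset":[0,0.003,-0.003],"spin":0}]' 0 20
python3 -m crank '[{"offset":[0,0,0],"spin":0},{"offset":[0,0,0],"spin":0},{"offset":[0,0,0.01],"spin":0},{"offset":[0,0,0.02],"spin":0},{"offset":[0,0,0.03],"spin":0},{"offset":[0,0,0.04],"spin":0},{"offset":[0,0,0.05],"spin":0},{"offset":[0,0,0.05],"spin":0}]'
```

```text
clock: 2.88
eef_pos: [560.6, 16.9, 109.7]
eef_rot: [3.14, 0.0, 1.571]
wrist_force: [-0.2, 0.8, 0.7]
finger_gap: 44.0
clock: 3.55
eef_pos: [561.5, 16.9, 162.4]
eef_rot: [3.136, 0.0, 1.571]
wrist_force: [0.1, -0.2, -1.4]
finger_gap: 30.0
```

```bash
python3 -m crank '[{"offset":[-0.002,0.025,0.004],"spin":0},{"offset":[-0.005,0.06,0.004],"spin":0},{"offset":[-0.007,0.095,0.004],"spin":0},{"offset":[-0.009,0.13,0.004],"spin":0},{"offset":[-0.011,0.165,0.004],"spin":0},{"offset":[-0.013,0.2,0.004],"spin":0},{"offset":[-0.015,0.225,0.004],"spin":0},{"offset":[-0.016,0.24,0.004],"spin":0}]'
python3 -m crank '[{"offset":[-0.001,0.01,0],"spin":0},{"offset":[-0.002,0.025,0],"spin":0},{"offset":[-0.003,0.04,0],"spin":0},{"offset":[-0.004,0.055,0],"spin":0},{"offset":[-0.005,0.065,0],"spin":0},{"offset":[-0.005,0.071,0],"spin":0},{"offset":[-0.005,0.071,0],"spin":0},{"offset":[-0.005,0.071,0],"spin":0}]'
python3 - <<'E'
from h import *
s=manip.read_state();print(s['eef_pos'],s['wrist_force'])
p=snap('scene','e.png')
for d in manip.masks_of(p,'mat')[:1]: 
  c=np.argwhere(d['mask']);print(c.min(0),c.max(0))
E
```

```text
clock: 4.22
eef_pos: [544.7, 259.5, 166.2]
eef_rot: [3.137, 0.0, 1.573]
wrist_force: [-0.3, -0.3, -1.8]
finger_gap: 29.7
clock: 4.88
eef_pos: [539.8, 330.3, 166.0]
eef_rot: [3.137, 0.0, 1.573]
wrist_force: [-0.4, -0.5, -1.5]
finger_gap: 29.6
[539.79515529 330.30782715 166.00343421] [-0.39441741 -0.51274521 -1.51662088]
[226 161] [294 219]
```

View pics/e.png

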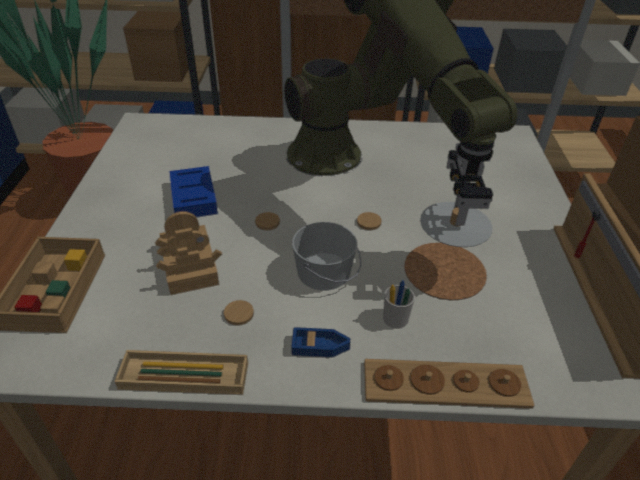

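The lid is held level above the mat (lid at (457,222) when seen at height), and the bucket has not moved. Lowering.

```bash
python3 -m crank '[{"offset":[0,0,-0.015],"spin":0},{"offset":[0,0,-0.04],"spin":0},{"offset":[0,0,-0.065],"spin":0},{"offset":[0,0,-0.09],"spin":0},{"offset":[0,0,-0.115],"spin":0},{"offset":[0,0,-0.125],"spin":0},{"offset":[0,0,-0.13],"spin":0},{"offset":[0,0,-0.13],"spin":0}]'
python3 -m crank '[{"offset":[0,0,-0.003],"spin":0},{"offset":[0,0,-0.006],"spin":0},{"offset":[0,0,-0.009],"spin":0},{"offset":[0,0,-0.012],"spin":0},{"offset":[0,0,-0.014],"spin":0},{"offset":[0,0,-0.015],"spin":0},{"offset":[0,0,-0.015],"spin":0},{"offset":[0,0,-0.015],"spin":0}]'
```

```text
clock: 5.65
eef_pos: [540.0, 329.5, 36.0]
eef_rot: [3.137, 0.001, 1.572]
wrist_force: [-0.4, 0.3, -1.6]
finger_gap: 30.2
clock: 6.32
eef_pos: [540.0, 329.6, 21.0]
eef_rot: [3.137, 0.001, 1.572]
wrist_force: [1.2, -0.1, -2.5]
finger_gap: 29.5
```

```bash
python3 -m crank '[{"offset":[0,0,-0.001],"spin":0},{"offset":[0,0,-0.002],"spin":0},{"offset":[0,0,-0.002],"spin":0},{"offset":[0,0,-0.002],"spin":0},{"offset":[0,0,-0.002],"spin":0},{"offset":[0,0,-0.002],"spin":0},{"offset":[0,0,-0.002],"spin":0},{"offset":[0,0,-0.002],"spin":0}]'
```

```text
clock: 6.98
eef_pos: [540.3, 329.7, 20.2]
eef_rot: [3.136, 0.0, 1.572]
wrist_force: [-3.3, -1.3, 9.4]
finger_gap: 29.8
```

Contact (9 N up). Release, wait, and rise.

```bash
python3 -m crank '[{"offset":[0,0,0],"spin":0},{"offset":[0,0,0],"spin":0},{"offset":[0,0,0],"spin":0},{"offset":[0,0,0],"spin":0},{"offset":[0,0,0],"spin":0},{"offset":[0,0,0],"spin":0},{"offset":[0,0,0],"spin":0},{"offset":[0,0,0],"spin":0}]' 0.7
python3 -m crank '[{"offset":[0,0,0.02],"spin":0},{"offset":[0,0,0.05],"spin":0},{"offset":[0,0,0.085],"spin":0},{"offset":[0,0,0.12],"spin":0},{"offset":[0,0,0.155],"spin":0},{"offset":[0,0,0.19],"spin":0},{"offset":[0,0,0.21],"spin":0},{"offset":[0,0,0.21],"spin":0}]'
python3 - <<'E'
from h import *
a=snap('scene')
for p in (a,snap('side')):
    for n,z in(('mat',5),('lid',14)):
        for d in manip.masks_of(p,n)[:1]:
            c=np.argwhere(d['mask'])[:,::-1]
            P=ray(p,c,z)[:,:2].astype(np.float32);print(n,round(d['conf'],2),cv2.minEnclosingCircle(P))
# bucket rim in scene, fin location
p=a
for d in manip.masks_of(p,'bucket')[:1]:
    c=np.argwhere(d['mask'])[:,::-1]; P=ray(p,c,100)[:,:2].astype(np.float32);print('bucket',c.min(0),c.max(0),cv2.minEnclosingCircle(P))
E
```

```text
clock: 7.65
eef_pos: [540.3, 329.7, 20.1]
eef_rot: [3.136, 0.0, 1.572]
wrist_force: [0.3, 0.5, 0.8]
finger_gap: 65.6
clock: 8.32
eef_pos: [541.5, 330.3, 235.7]
eef_rot: [3.129, -0.004, 1.572]
wrist_force: [0.0, -0.3, 0.6]
finger_gap: 65.8
mat 0.86 ((544.1573486328125, 327.4483947753906), 105.9049301147461)
lid 0.87 ((544.567138671875, 326.599853515625), 85.72438049316406)
mat 0.93 ((535.149169921875, 325.9739074707031), 106.18042755126953)
lid 0.96 ((537.1117553710938, 326.3748779296875), 87.23373413085938)
bucket [293 222] [357 290] ((603.548828125, 20.527931213378906), 120.2979965209961)
```

Both views put lid and mat centres within 2 mm. Now to the rack.

```bash
python3 -m crank '[{"offset":[0,-0.03,0],"spin":0},{"offset":[0,-0.065,0],"spin":0},{"offset":[0,-0.1,0],"spin":0},{"offset":[0,-0.135,0],"spin":0},{"offset":[0,-0.17,0],"spin":0},{"offset":[0,-0.205,0],"spin":0},{"offset":[0,-0.24,0],"spin":0},{"offset":[0,-0.275,0],"spin":0}]' 0.45
python3 -m crank '[{"offset":[0,-0.035,0],"spin":3},{"offset":[0,-0.07,0],"spin":6},{"offset":[0,-0.105,0],"spin":9},{"offset":[0,-0.14,0],"spin":12},{"offset":[0,-0.175,0],"spin":15},{"offset":[0,-0.21,0],"spin":18},{"offset":[0,-0.24,0],"spin":20},{"offset":[0,-0.26,0],"spin":20}]'
```

```text
clock: 9.33
eef_pos: [539.5, 52.9, 228.3]
eef_rot: [3.139, 0.001, 1.572]
wrist_force: [1.3, -0.2, 0.2]
finger_gap: 42.7
clock: 10.0
eef_pos: [539.0, -209.8, 227.6]
eef_rot: [3.14, 0.001, 1.922]
wrist_force: [0.5, -0.5, 0.4]
finger_gap: 42.2
```

```bash
python3 -m crank '[{"offset":[0.003,-0.025,0],"spin":0},{"offset":[0.006,-0.055,0],"spin":0},{"offset":[0.009,-0.085,0],"spin":0},{"offset":[0.012,-0.11,0],"spin":0},{"offset":[0.013,-0.125,0],"spin":0},{"offset":[0.013,-0.13,0],"spin":0},{"offset":[0.013,-0.13,0],"spin":0},{"offset":[0.013,-0.13,0],"spin":0}]'
python3 - <<'E'
from h import *
s=manip.read_state();print(s['eef_pos'],s['eef_rot'],s['joints'])
p=snap('wrist','f.png')
E
```

```text
clock: 10.67
eef_pos: [551.9, -339.1, 227.1]
eef_rot: [3.14, -0.0, 1.922]
wrist_force: [0.1, -0.5, -0.4]
finger_gap: 42.5
[ 551.92593509 -339.06877605  227.1397749 ] [ 3.14022288e+00 -1.50135734e-04  1.92175907e+00] [-6.07933131e-01  5.09855387e-01  1.17979530e+00  1.21615240e-03
  1.45127812e+00 -9.59040379e-01]
```

View pics/f.png

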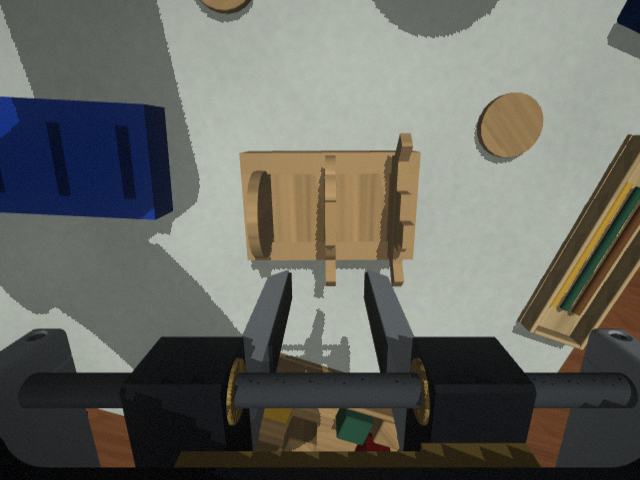

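The wrist view shows the fish in the middle slot as a vertical line at u≈330, from (330,155) to (330,285), so the jaws are aligned with the slots. The round piece is at u≈258 and the boat at u≈403. I take one close crop to find the fin's extent.

```bash
cat >> h.py <<'E'
from scipy.spatial.transform import Rotation as Ro
def wray(p,s,uv,z):
    H=np.array(p['hand_eye']);R=Ro.from_euler('xyz',s['eef_rot']).as_matrix();t=np.array(s['eef_pos'])
    d=np.array([(uv[0]-p['cx'])/p['fx'],(uv[1]-p['cy'])/p['fy'],1]);d=R@H[:3,:3]@d;c=R@H[:3,3]+t
    return c+d*(z-c[2])/d[2]
E
python3 - <<'E'
from h import *
s=manip.read_state();p=snap('wrist')
im=p['pixels'][140:300,230:430][:,:,::-1];cv2.imwrite('pics/g.png',cv2.resize(im,None,fx=3.6,fy=3.6,interpolation=2))
for n in('goldfish','rack'):
  for d in manip.masks_of(p,n)[:2]:
    c=np.argwhere(d['mask']);print(n,d['conf'],c.min(0),c.max(0))
for uv,z in(((330,200),115),((330,245),115),((330,155),65),((330,285),65),((241,152),45),((420,152),45)): print(uv,np.round(wray(p,s,uv,z),1))
E
```

```text
goldfish 0.81 [156 323] [285 336]
rack 0.91 [94  0] [220 172]
rack 0.64 [150 239] [259 419]
(330, 200) [ 544.  -311.8  115. ]
(330, 245) [ 558.5 -351.   115. ]
(330, 155) [ 532.1 -278.3   65. ]
(330, 285) [ 581.  -410.6   65. ]
(241, 152) [ 444.1 -308.5   45. ]
(420, 152) [ 620.1 -244.    45. ]
```

View pics/g.png

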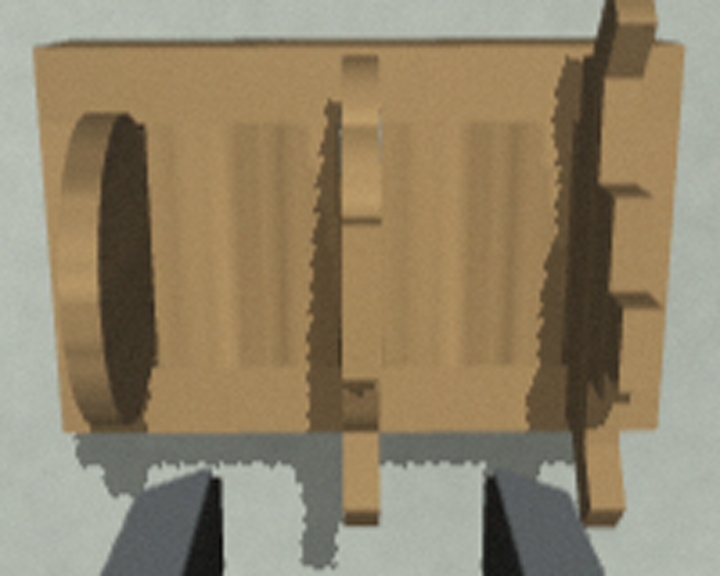

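Fin spans v 201 to 245 (42 mm, 40 expected), centre (551,-331.5). Rack yaw measures 20.1°, which matches the tool. Descend and grip.

```bash
python3 -m crank '[{"offset":[0,0.004,-0.02],"spin":0},{"offset":[-0.001,0.0075,-0.045],"spin":0},{"offset":[-0.001,0.0075,-0.07],"spin":0},{"offset":[-0.001,0.0075,-0.095],"spin":0},{"offset":[-0.001,0.0075,-0.115],"spin":0},{"offset":[-0.001,0.0075,-0.13],"spin":0},{"offset":[-0.001,0.0075,-0.14],"spin":0},{"offset":[-0.001,0.0075,-0.143],"spin":0}]'
python3 -m crank '[{"offset":[0,0,0],"spin":0},{"offset":[0,0,0],"spin":0},{"offset":[0,0,0],"spin":0},{"offset":[0,0,0],"spin":0},{"offset":[0,0,0],"spin":0},{"offset":[0,0,0],"spin":0},{"offset":[0,0,0],"spin":0},{"offset":[0,0,0],"spin":0}]' 0 15
```

```text
clock: 11.53
eef_pos: [550.8, -330.6, 83.4]
eef_rot: [3.141, -0.001, 1.923]
wrist_force: [-0.1, 0.1, -0.8]
finger_gap: 42.1
clock: 12.2
eef_pos: [551.0, -330.7, 84.0]
eef_rot: [3.14, -0.0, 1.923]
wrist_force: [-0.0, 1.2, 5.6]
finger_gap: 10.0
```

```bash
python3 -m crank '[{"offset":[0,0,0.005],"spin":0},{"offset":[0,0,0.012],"spin":0},{"offset":[0,0,0.02],"spin":0},{"offset":[0,0,0.03],"spin":0},{"offset":[0,0,0.04],"spin":0},{"offset":[0,0,0.05],"spin":0},{"offset":[0,0,0.06],"spin":0},{"offset":[0,0,0.07],"spin":0}]' - 25
python3 -m crank '[{"offset":[0,0,0.01],"spin":0},{"offset":[0,0,0.025],"spin":0},{"offset":[0,0,0.04],"spin":0},{"offset":[0,0,0.055],"spin":0},{"offset":[0,0,0.07],"spin":0},{"offset":[0,0,0.08],"spin":0},{"offset":[0,0,0.08],"spin":0},{"offset":[0,0,0.08],"spin":0}]'
python3 - <<'E'
from h import *
p=snap('scene','h1.png');b=snap('side')
cv2.imwrite('pics/h.png',np.hstack([cv2.resize(p['pixels'][120:360,100:420],(400,300)),cv2.resize(b['pixels'][140:380,220:540],(400,300))])[:,:,::-1])
E
```

```text
clock: 12.87
eef_pos: [551.1, -330.8, 155.3]
eef_rot: [3.14, 0.0, 1.923]
wrist_force: [-0.1, -0.7, -0.9]
finger_gap: 10.1
clock: 13.53
eef_pos: [551.1, -330.7, 235.4]
eef_rot: [3.14, 0.001, 1.923]
wrist_force: [0.3, 0.2, -0.3]
finger_gap: 10.0
```

View pics/h.png

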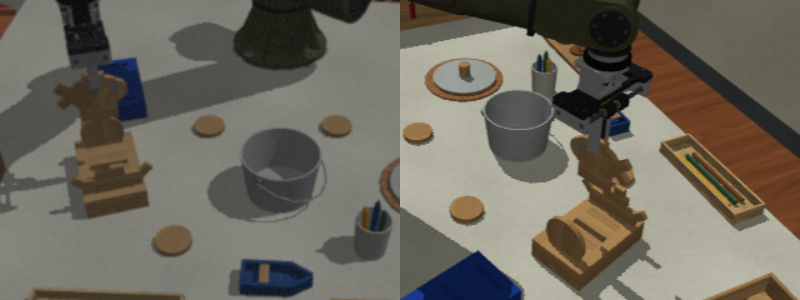

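The fish hangs upright (left crop (95,95)), both other cut-outs are in their slots, and the lid is flat on the mat. On to the bucket, with the nose/tail span centred on the bucket axis.

```bash
python3 -m crank '[{"offset":[0,0.015,0],"spin":0},{"offset":[0,0.04,0],"spin":0},{"offset":[0,0.07,0],"spin":0},{"offset":[0.002,0.1,0],"spin":0},{"offset":[0.004,0.13,0],"spin":0},{"offset":[0.006,0.16,0],"spin":0},{"offset":[0.007,0.185,0],"spin":0},{"offset":[0.008,0.205,0],"spin":0}]'
python3 -m crank '[{"offset":[0,0.015,0],"spin":0},{"offset":[0,0.04,0],"spin":0},{"offset":[0,0.07,0],"spin":0},{"offset":[0,0.1,0],"spin":0},{"offset":[0,0.125,0],"spin":0},{"offset":[0,0.14,0],"spin":0},{"offset":[0,0.146,0],"spin":0},{"offset":[0,0.146,0],"spin":0}]'
python3 - <<'E'
from h import *
s=manip.read_state();print(s['eef_pos'],s['eef_rot'],s['wrist_force'])
p=snap('wrist','i.png')
for nm in('goldfish','bucket'):
  for d in manip.masks_of(p,nm)[:1]:
    c=np.argwhere(d['mask']);print(nm,d['conf'],c.min(0),c.max(0))
E
```

```text
clock: 14.3
eef_pos: [558.5, -123.5, 233.4]
eef_rot: [-3.141, -0.002, 1.924]
wrist_force: [-0.2, -0.1, -0.0]
finger_gap: 9.9
clock: 14.97
eef_pos: [558.2, 23.3, 232.7]
eef_rot: [-3.14, -0.002, 1.926]
wrist_force: [0.2, -0.6, 0.3]
finger_gap: 9.8
[558.22657921  23.33718229 232.69888133] [-3.14009390e+00 -2.48084458e-03  1.92562679e+00] [ 0.15313401 -0.63344556  0.28283894]
goldfish 0.64 [185 317] [371 337]
bucket 0.88 [136 244] [298 409]
```

View pics/i.png

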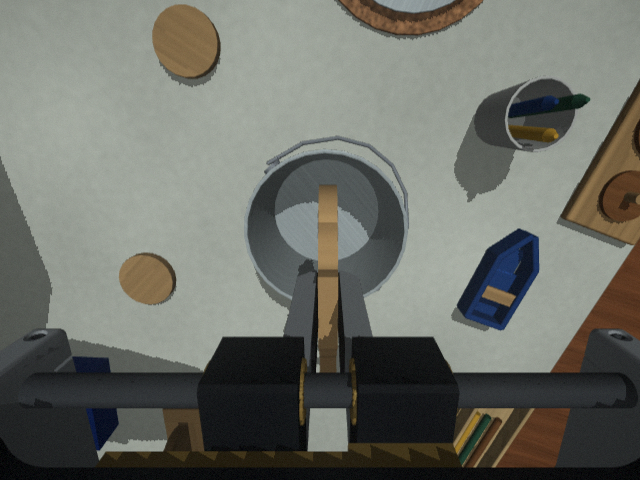

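The rim of the bucket shows from u=246 to 409 with its top at v≈151, and the fish lies over it in line. I work out the offsets.

```bash
python3 - <<'E'
from h import *
s=manip.read_state();p=snap('wrist')
R=Ro.from_euler('xyz',s['eef_rot']).as_matrix()
pts=np.array([wray(p,s,uv,100) for uv in((246,226),(409,226),(327,151),(263,178),(391,178),(262,285),(385,290))])
from scipy.optimize import least_squares as L
r=L(lambda q:np.hypot(pts[:,0]-q[0],pts[:,1]-q[1])-80,[560,16]);print(r.x,r.fun)
d=r.x-s['eef_pos'][:2];print('bucket in tool x,y',R[:2,0]@d,R[:2,1]@d)
for uv,z in(((327,185),225),((328,185),210)): print('nose tool x', R[:,0]@(wray(p,s,uv,s['eef_pos'][2]-69+55)-s['eef_pos']))
E
```

```text
[561.19686706   9.8951572 ] [-1.27788062 -0.12051421  1.0716618   1.94489195  2.13745448  3.6077634
  2.15898536]
bucket in tool x,y -11.83904174543395 -1.408395839803846
nose tool x 55.663277583215425
nose tool x 55.66348241040641
```

```bash
python3 - <<'E'
from h import *
p=snap('side');a=snap('scene')
t=np.linspace(0,6.283,200)
out=[]
for q,im in((a,cv2.imread('pics/h1.png')),(p,p['pixels'][:,:,::-1].copy())):
    c=np.round(proj(q,[[560,14,60]])[0]).astype(int);x0,y0=c[0]-50,c[1]-55
    big=cv2.resize(im[y0:y0+100,x0:x0+100],(400,400),interpolation=cv2.INTER_CUBIC)
    for y,col in((10,(0,255,0)),(18,(0,0,255))):
        P=proj(q,np.c_[561+80*np.cos(t),y+80*np.sin(t),100+0*t])
        cv2.polylines(big,[np.round((P-[x0,y0]+.5)*4).astype(np.int32)],True,col,1)
    out.append(big)
cv2.imwrite('pics/j.png',np.hstack(out))
E
```

```text
(no output)
```

View pics/j.png

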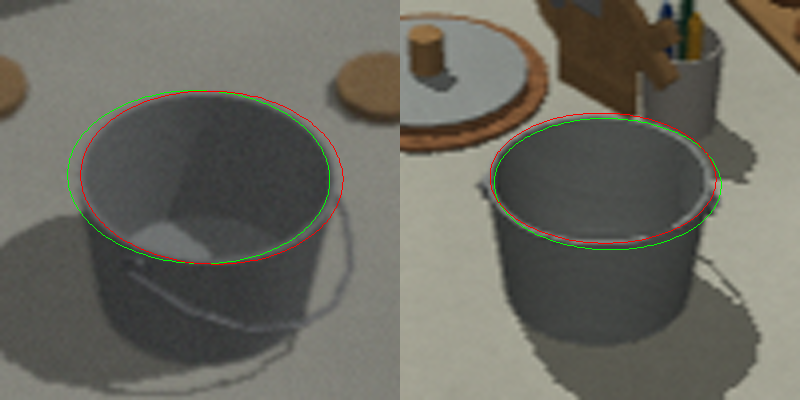

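The red circle (centre y=18) fits the rim in both views, so the wrist-based y=10 is off. I use about (560,17), TCP target (559,20), and lower.

```bash
python3 -m crank '[{"offset":[0.001,-0.003,-0.005],"spin":0},{"offset":[0.001,-0.003,-0.015],"spin":0},{"offset":[0.001,-0.003,-0.03],"spin":0},{"offset":[0.001,-0.003,-0.045],"spin":0},{"offset":[0.001,-0.003,-0.06],"spin":0},{"offset":[0.001,-0.003,-0.07],"spin":0},{"offset":[0.001,-0.003,-0.08],"spin":0},{"offset":[0.001,-0.003,-0.085],"spin":0}]'
python3 -m crank '[{"offset":[0,0,-0.006],"spin":0},{"offset":[0,0,-0.012],"spin":0},{"offset":[0,0,-0.018],"spin":0},{"offset":[0,0,-0.024],"spin":0},{"offset":[0,0,-0.03],"spin":0},{"offset":[0,0,-0.036],"spin":0},{"offset":[0,0,-0.04],"spin":0},{"offset":[0,0,-0.04],"spin":0}]'
```

```text
clock: 15.93
eef_pos: [559.1, 18.4, 146.7]
eef_rot: [-3.14, -0.003, 1.923]
wrist_force: [-0.7, 0.1, -0.5]
finger_gap: 10.0
clock: 16.6
eef_pos: [558.8, 18.4, 105.8]
eef_rot: [-3.138, -0.003, 1.923]
wrist_force: [-0.0, -0.3, -0.5]
finger_gap: 9.9
```

```bash
python3 -m crank '[{"offset":[0,0.001,-0.004],"spin":0},{"offset":[0,0.001,-0.008],"spin":0},{"offset":[0,0.001,-0.012],"spin":0},{"offset":[0,0.001,-0.016],"spin":0},{"offset":[0,0.001,-0.02],"spin":0},{"offset":[0,0.001,-0.024],"spin":0},{"offset":[0,0.001,-0.027],"spin":0},{"offset":[0,0.001,-0.028],"spin":0}]'
python3 -m crank '[{"offset":[0,0,0],"spin":0},{"offset":[0,0,-0.001],"spin":0},{"offset":[0,0,-0.001],"spin":0},{"offset":[0,0,-0.002],"spin":0},{"offset":[0,0,-0.002],"spin":0},{"offset":[0,0,-0.003],"spin":0},{"offset":[0,0,-0.003],"spin":0},{"offset":[0,0,-0.003],"spin":0}]'
```

```text
clock: 17.27
eef_pos: [558.5, 19.4, 77.1]
eef_rot: [-3.138, -0.003, 1.923]
wrist_force: [-0.4, -0.1, 0.7]
finger_gap: 9.8
clock: 17.93
eef_pos: [558.5, 19.5, 74.1]
eef_rot: [-3.138, -0.003, 1.923]
wrist_force: [-1.2, 1.0, -0.5]
finger_gap: 9.9
```

```bash
python3 -m crank '[{"offset":[0,0,-0.001],"spin":0},{"offset":[0,0,-0.001],"spin":0},{"offset":[0,0,-0.002],"spin":0},{"offset":[0,0,-0.002],"spin":0},{"offset":[0,0,-0.002],"spin":0},{"offset":[0,0,-0.002],"spin":0},{"offset":[0,0,-0.002],"spin":0},{"offset":[0,0,-0.002],"spin":0}]'
```

```text
clock: 18.6
eef_pos: [559.2, 19.6, 73.9]
eef_rot: [-3.14, -0.003, 1.923]
wrist_force: [-5.6, 2.6, 16.8]
finger_gap: 9.9
```

The fish is on the floor (17 N up). I take the pressure off, part the fingers slightly, then look.

```bash
python3 -m crank '[{"offset":[0,0,0.001],"spin":0},{"offset":[0,0,0.001],"spin":0},{"offset":[0,0,0.001],"spin":0},{"offset":[0,0,0.001],"spin":0},{"offset":[0,0,0.001],"spin":0},{"offset":[0,0,0.001],"spin":0},{"offset":[0,0,0.001],"spin":0},{"offset":[0,0,0.001],"spin":0}]' 0.19
python3 -m crank '[{"offset":[0,0,0],"spin":0},{"offset":[0,0,0.005],"spin":0},{"offset":[0,0,0.01],"spin":0},{"offset":[0,0,0.015],"spin":0},{"offset":[0,0,0.02],"spin":0},{"offset":[0,0,0.03],"spin":0},{"offset":[0,0,0.04],"spin":0},{"offset":[0,0,0.05],"spin":0}]'
python3 -m crank '[{"offset":[0,0,0.02],"spin":0},{"offset":[0,0,0.04],"spin":0},{"offset":[0,0,0.07],"spin":0},{"offset":[0,0,0.1],"spin":0},{"offset":[0,0,0.11],"spin":0},{"offset":[0,0,0.11],"spin":0},{"offset":[0,0,0.11],"spin":0},{"offset":[0,0,0.11],"spin":0}]'
python3 - <<'E'
from h import *
w=snap('wrist');p=snap('scene');b=snap('side')
f=lambda im:cv2.resize(im,(400,300))
cv2.imwrite('pics/k.png',np.vstack([np.hstack([f(p['pixels'][130:370,160:480]),f(b['pixels'][140:380,200:520])]),np.hstack([f(w['pixels']),f(w['pixels'][120:360,170:490])])])[:,:,::-1])
E
```

```text
clock: 19.27
eef_pos: [559.1, 19.7, 74.8]
eef_rot: [-3.14, -0.003, 1.923]
wrist_force: [-0.9, 0.3, 0.7]
finger_gap: 18.1
clock: 19.93
eef_pos: [559.3, 19.6, 126.2]
eef_rot: [-3.14, -0.003, 1.923]
wrist_force: [-0.1, 0.0, 1.0]
finger_gap: 17.8
clock: 20.6
eef_pos: [558.7, 19.7, 234.6]
eef_rot: [-3.138, -0.004, 1.923]
wrist_force: [-0.1, 0.1, -0.4]
finger_gap: 17.8
```

View pics/k.png

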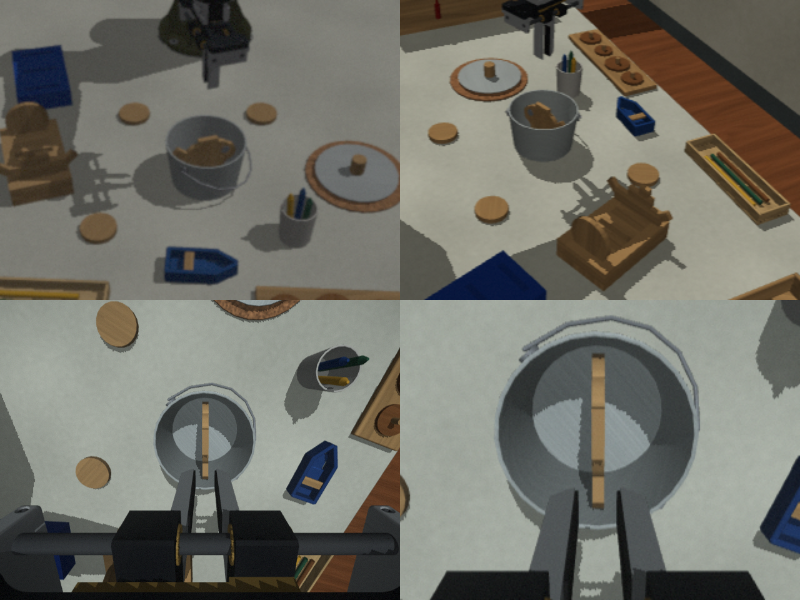

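The fish stands inside the bucket, gripper clear. The bucket is upright in place, the lid is flat on the mat, and the other cut-outs and toys are undisturbed. Handing in.

```bash
python3 -c "
from cell import manip
print(manip.sign_off())"
```

```text
the job is handed in; nothing more can be done
None
```

I laid the lid flat on the mat, drew the goldfish straight up out of the middle slot, and stood it on the bucket floor. I handed the job in at about 21 s; `sign_off()` gives no verdict.

- **Lid:** after release, both cameras put the lid and mat centres within about 2 mm of each other.
- **Goldfish:** I felt the foot touch the bucket floor (17 N) before opening the fingers slightly. The last pictures show it standing upright in the bucket with the gripper clear.
- **Everything else:** in the last pictures the bucket is upright where it was, the boat and round piece are in their slots, and the toys look unmoved. These were judged by eye; I did not measure the final positions.
- **One disagreement:** the wrist camera put the bucket centre at y≈10 mm, while the scene and side cameras put it at about 18 mm. I went with the scene and side cameras, and the fish went in without touching the walls.

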